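# Set the amber scent flask upright in the height-adjustable cradle

### The job

Take the amber round-bottomed flask by its neck out of the slanting drying rest and set it upright in the blue dish of the cradle, so that its round base sits fully home. The dish may have been left at any height: keep hold and lower the flask slowly until you feel the dish carry it, neither dropping it nor pressing it hard, and only then let go. Leave the green flask in the rest and do not disturb anything else on the counter.

Things in the scene. Friction and masses are not known exactly. Their poses are not given: they have to be found in the camera images.
- amber_mid (a point): Amber glass flask, 146 mm high, 0.2 kg: ball of 64 mm diameter below, round neck of 22 mm diameter above, 26 mm lip, cork. The point is on its axis, half-way up: 41 mm above the ball's centre, 73 mm above the ball's bottom. z runs from ball to neck. It starts leaning 34 degrees in either place of the rest. It is not self-righting: it keeps the lean it is left with in the dish.
- amber_neck (a point): Where to grip the amber flask: on its axis, 39 mm above amber_mid along z, in the straight neck (22 mm diameter), which runs from 50 mm below this point to 22 mm above it; then come the lip (26 mm diameter, 4 mm high) and the cork (18 mm diameter, 8 mm high).
- rest: Fixed wooden drying rest, base 120 (x) by 230 (y) mm, origin under its centre. Two dishes at x = 20, y = -55 and +55 mm hold the flasks' balls, centres 50 mm above the table; the necks lean to -x (the robot's side) on a 10 mm steel rail along y at x = -23, 84 mm high, each between two thin pins 34 mm apart that stand 11 mm out of the rail, square to the neck.
- cradle: Fixed cradle: steel foot of 120 mm diameter, origin on the table at its centre; 34 mm thick sleeve, 62 mm high; in it a pillar with the blue conical dish, open upward (70 mm wide, 25 mm deep, 45 degree walls), always straight above the origin. Its height is NOT reported and differs each time: rim 99 to 149 mm above the table. A flask fully home has its ball's bottom 17 mm below the rim.
- cradle_axis (a point): A fixed point on the cradle's upright axis, at the top of the sleeve, 62 mm above the table (not the dish). The pillar above it stays put under 25 N. The dish on it is sprung: it stays up under the flask's own weight, begins to give when pushed with about 4 N, sinks 1 mm for each further 0.6 N, and stops hard after 8 mm. A ball let go off-centre rolls to the middle, and the flask then leans about 2 degrees for each mm.
- green_mid (a point): Green glass flask of the same shape and size, leaning in the other place of the rest; it stays there. The point is on its axis, half-way up.
Things that resemble listed ones, but are neither listed nor needed, are in the scene too. Of the things that look like the part that bears amber_mid, the middle-sized one is meant.

How it is judged (in metres and radians):
On the way, in this order (a step that is already met when the one before it is completed fails the run):
1. the amber flask is lifted clear of the rest, in the gripper (contact force between the fingers and amber above 0.5 N and contact force between amber and rest below 0.01 N and distance of amber_mid from where it was at the start of the episode above 0.04 m), for 0.2 s.
2. still held, the flask stands upright in the dish and the dish is felt (horizontal distance between amber_mid and cradle below 0.012 m and angle between amber_mid's own z axis and vertical below 0.14 rad and contact force between amber and cradle above 0.5 N and contact force between the fingers and amber above 0.5 N), for 0.1 s.
At the end, for the whole second after the job is handed in: The amber flask rests in the cradle's dish (carried by it with more than 0.5 N), its middle within 12 mm of the cradle's axis seen from above, upright within 0.14 rad, at rest and released (angle between amber_mid's own z axis and vertical below 0.14 rad and contact force between amber and cradle above 0.5 N and horizontal distance between amber_mid and cradle below 0.012 m and linear speed of amber below 0.02 m/s and angular speed of amber below 0.1 rad/s and contact force between the fingers and amber below 0.01 N); the robot touches nothing.
It fails at once if the amber flask is dropped: moving faster than 0.45 m/s while the fingers do not hold it (contact force between the fingers and amber below 0.01 N and linear speed of amber above 0.45 m/s).
It fails at once if the amber flask is pressed into the cradle with more than 25 N (contact force between amber and cradle above 25 N).
It fails at once if the green flask is moved by more than 15 mm (distance of green_mid from where it was at the start of the episode above 0.015 m).
It fails at once if another loose thing on the counter is moved by more than 20 mm (distance of any of bowl, jar_a, jar_b, ink_pad, stamp, soap_a, soap_b from where it was at the start of the episode above 0.02 m).
It also fails if it takes over 48 s, if anything falls off the work surface, if the arm or the gripper's body presses on something with over 40 N, if the wrist force passes 120 N, or if a joint passes its speed limit or range.

### The arm

A 6-joint arm with a two-finger parallel gripper is mounted at the origin on the work surface. World frame = base frame: x ahead of the robot, y to its left, z up, the work surface at z = 0. Lengths are in mm, angles in degrees, forces in N, time in s.
With the tool pointing down it reaches from about 200 to 875 mm from the base axis. Payload 3.4 kg.
Tool frame: the origin (TCP) lies midway between the tips of the shut fingers; the grasp point (between the pads) lies ctrl.grasp_offset behind it (ctrl.grasp_offset is the distance from the TCP to the grasp point, in mm); x points along the fingers, y is the direction in which the jaws open and shut, and the axes are right-handed (so a half turn about x gives the same grasp; the last joint's range is limited). The gripper opens to 94 mm and grips with 3 to 60 N. Pads are 16 mm wide; open, the fingers measure 119 mm over their backs; the gripper's body (75 mm by 177 mm) begins 78 mm behind the grasp point.
Start: joints at [56.264, 15.808, 86.224, -0, 77.962, -6.933], TCP at [259.304, 513.251, 205.493] pointing down, gripper open.
Joint ranges: [-165.64, 165.64], [-43.16, 119.46], [12.63, 154.43], [-67.54, 247.53], [6.08, 155.33], [-154.97, 154.97]. Speed limits (degrees/s): [147.25, 147.25, 180, 180, 180, 180].

### API

Orientations are given as a 3x3 rotation matrix whose columns are the frame's x, y, z axes.
In Python, from station import telemetry, cams, job, ctrl gives the robot as it stands. The module is installed in compiled form; this text tells all that it offers.
- The arm moves only by the shell command python3 -m inch 'ROWS' [OPENING] [FORCE]. ROWS is JSON, a list of rows, each a list of 2 entries, a list of its own where there are three numbers: the shift along the tool's x, y, z in m, then the turn, a rotation vector about the tool's x, y, z in degrees. A call has 1 to 10 rows; each row shifts and turns the pose as measured when the row begins, along the tool's axes as they then stand; what a row does not reach is not made up. A row lasts 1/12 s, in which the tool goes at most 41.7 mm and 7.16 degrees, less where a joint would pass 70% of its speed; a pose out of reach is approached as far as the arm can. A call with a gripper value outside its range is refused whole. OPENING is the finger opening in m, from 0 to 0.094, set as the call begins (- or left out, the last holds). The fingers move at their own pace and stop on an object; FORCE is the grip in N (left out, the last holds). Time passes only in rows, so rows that do not move let the fingers close. It gives the time, the measured TCP pose, the force and the opening at its end, in the units of the state.
- telemetry.read_state(): the state, without advancing time (a new reading comes with each control period).
- cams.snapshot(name): name is "side" or "top"; returns a dict with "frame" (420x560x3 uint8, red, green, blue), "z_map" (420x560 float32, mm along the optical axis (not along the pixel's ray), 0 where there is no reading), "fx", "fy", "cx", "cy" (pixels), "k1" (the pictures are not rectified: a ray, as slopes to the right and down, at radius r is drawn at 1 + k1 r^2 times it, then the intrinsics apply), "R" (3x3) and "t" (3): a world point X has camera coordinates R X + t. Camera axes: x right, y down, z forward; pixel columns grow to the right and rows downward; lengths in mm; the calibration is good to about 2 mm. A picture is of the moment at which its call begins.
- job.close_job(): hands the job in, once; it reports no verdict.
The state is a dict: "time_s": time; "qpos": joint angles; "qd": joint speeds; "joint_torque": joint torques, N m; "tool_pos": TCP position; "orientation": TCP orientation; "contact_force": force on the tool from outside, world axes, zero at the start; "ft_torque": the same for the moment, N m; "opening": opening from 0.0 (shut) to 1.0 (fully open).
Only numpy, scipy, OpenCV 4.12 (cv2) and the standard library are available. Lean on these libraries where they do the work, as an engineer would, in place of code of your own. Each camera call takes 0.05 s, during which the arm holds its last target. There are 200 camera calls.

## Working session

There is one attempt and no reset: what is moved stays moved. The work goes in short steps, Python scripts to look and compute and a shell command to move; the robot and the scene stay as the last step left them, time stands still between calls to the robot, and variables do not carry over. Pictures are saved under pics/ and viewed, about 8 in all and at most 12, crops included, and the job is handed in when it is done.

```bash
mkdir -p pics
python3 - <<'E'
from station import telemetry, cams, ctrl
import cv2,numpy as np
print(ctrl.grasp_offset); s=telemetry.read_state(); print(s)
for n in("side","top"):
    d=cams.snapshot(n); np.savez(f"{n}0.npz",**d)
    cv2.imwrite(f"pics/{n}0.png",cv2.cvtColor(d["frame"],cv2.COLOR_RGB2BGR))
    print(n,{k:d[k] for k in d if k not in("frame","z_map")})
E
```

```text
18.8
{'time_s': 0.0, 'qpos': array([ 5.62654592e+01,  1.58458274e+01,  8.62945143e+01, -1.78890287e-03,
        7.79613212e+01, -6.93324586e+00]), 'qd': array([ 0.04579606, -0.06257407, -0.12218524, -0.00696042,  0.08539597,
       -0.01821224]), 'joint_torque': array([ 1.50900472e-03, -4.04577971e+01, -2.37234378e+01,  7.03307544e-02,
        3.43473104e-02, -1.51659610e-04]), 'tool_pos': array([258.96849791, 512.74592017, 204.62751444]), 'orientation': array([[-9.59984192e-04,  4.50891029e-01,  8.92578488e-01],
       [-1.49254217e-03,  8.92577259e-01, -4.50892014e-01],
       [-9.99998425e-01, -1.76506024e-03, -1.83886182e-04]]), 'contact_force': array([ 0.46198984,  0.1966339 , -0.93988762]), 'ft_torque': array([-0.04480653, -0.03527012, -0.03310734]), 'opening': 1.002153459434048}
side {'fx': 403.9684032716826, 'fy': 403.9684032716826, 'cx': 278.7093342846013, 'cy': 210.4268146653568, 'k1': -0.06210709756121233, 'R': array([[ 0.93989901, -0.34101587, -0.01726357],
       [-0.25999155, -0.68197517, -0.68360388],
       [ 0.22134644,  0.64700699, -0.72964903]]), 't': array([-514.4763385 ,  236.74685411,  839.17082975])}
top {'fx': 438.7438646462411, 'fy': 438.7438646462411, 'cx': 280.74073167712345, 'cy': 198.92397327530975, 'k1': -0.13466134424609283, 'R': array([[-0.0125174 , -0.99982964,  0.01356453],
       [-0.98307677,  0.00982588, -0.18293035],
       [ 0.18276591, -0.01562479, -0.98303229]]), 't': array([ 22.15083386, 538.65346507, 791.57955271])}
```

View pics/side0.png

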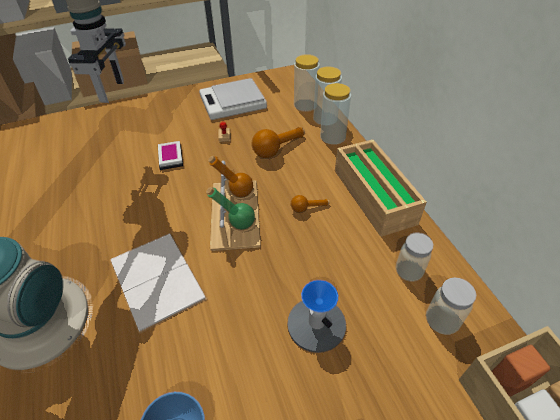

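View pics/top0.png

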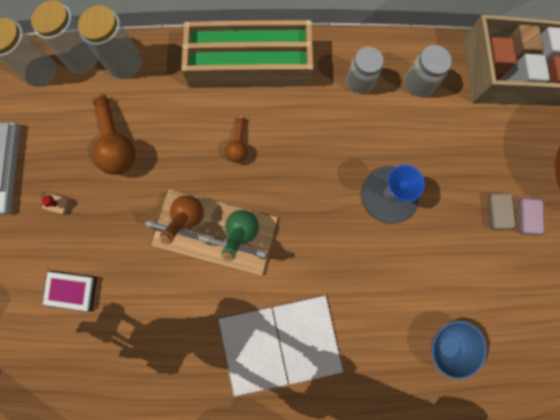

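Side view: three amber flasks: large one lying at (267,143), small one lying at (300,203), and the one in the rest at (240,183), with its neck to (215,160). The one in the rest is mid-sized and leaning, so it fits. The cradle is at (318,310) with its blue dish at (320,296). The top view shows the same flasks at (113,152), (236,150) and (186,212), and the dish at (406,184). Next: enlarged crop to confirm, and measurements.

```bash
cat > h.py <<'E'
import numpy as np,cv2
from scipy.optimize import least_squares
def load(n): return dict(np.load(n))
def K(d): return np.array([[d["fx"],0,d["cx"]],[0,d["fy"],d["cy"]],[0,0,1.]]),np.array([d["k1"],0,0,0.])
def world(d,px):
    px=np.atleast_2d(px).astype(float); k,D=K(d)
    n=cv2.undistortPoints(px[:,None],k,D)[:,0]
    z=d["z_map"][px[:,1].astype(int),px[:,0].astype(int)]
    c=np.c_[n*z[:,None],z]; return (c-d["t"])@d["R"], z>0
def proj(d,X):
    k,D=K(d); return cv2.projectPoints(np.atleast_2d(X).astype(float),cv2.Rodrigues(d["R"])[0],d["t"],k,D)[0][:,0]
def cloud(d,box,cond=None):
    x0,y0,x1,y1=box; u,v=np.meshgrid(range(x0,x1),range(y0,y1)); px=np.c_[u.ravel(),v.ravel()]
    W,ok=world(d,px); c=d["frame"][px[:,1],px[:,0]].astype(int)
    if cond: ok&=cond(c[:,0],c[:,1],c[:,2])
    return W[ok],px[ok]
amber=lambda r,g,b:(r>g*1.9)&(b<40)&(r>60)
green=lambda r,g,b:(g>r*1.6)&(g>b*1.2)
blue=lambda r,g,b:(b>r*2)&(b>g*1.4)&(b>70)
def flask(W,ax0,c0):
    # fit centre c, axis a: points lie on ball r32 or neck r11
    def res(p):
        a=p[3:6]/np.linalg.norm(p[3:6]); q=W-p[:3]; t=q@a
        rad=np.linalg.norm(q-t[:,None]*a,axis=1)
        sd=np.abs(np.linalg.norm(q,axis=1)-32)
        nd=np.where(t>25,np.abs(rad-11),50)
        return np.minimum(np.minimum(sd,nd),15)
    s=least_squares(res,np.r_[c0,ax0],loss="soft_l1",f_scale=2,diff_step=1e-4)
    a=s.x[3:6]/np.linalg.norm(s.x[3:6]); return s.x[:3],a,np.median(res(s.x))
E
python3 - <<'E'
from h import *
a0=np.array([-.56,0,.83])
for n,ba,bg,bb in(("side0",(205,150,256,200),(205,185,260,232),(300,278,342,316)),("top0",(158,190,208,245),(218,205,262,262),(386,162,428,206))):
    d=load(n+".npz")
    for nm,b,c in(("amber",ba,amber),("green",bg,green)):
        W,px=cloud(d,b,c); W0=W[W[:,2]<95]
        print(n,nm,len(W),W.min(0).round(),W.max(0).round(),[x.round(3) for x in flask(W,a0,np.r_[np.median(W0[:,:2],0),50])])
    W,px=cloud(d,bb,blue); top=W[W[:,2]>np.percentile(W[:,2],80)]
    print("dish",len(W),np.percentile(W,[2,50,98],axis=0).round(1), (top[:,:2].max(0)+top[:,:2].min(0))/2)
d=load("top0.npz");e=load("side0.npz")
A=cv2.resize(d["frame"][130:270,90:280],None,fx=3,fy=3,interpolation=2)
B=cv2.resize(e["frame"][110:260,180:340],None,fx=2.8,fy=2.8,interpolation=2)
h=420;cv2.imwrite("pics/c1.png",cv2.cvtColor(np.hstack([A[:420,:],B[:420]])[:, :][:, 120:120+800],cv2.COLOR_RGB2BGR))
E
```

```text
side0 amber 25 [463. 168.  37.] [596. 332. 137.] [array([514.071, 198.721,  51.104]), array([-0.021,  0.993,  0.115]), np.float64(0.917)]
side0 green 666 [419.  59.  37.] [515. 111. 144.] [array([485.817,  92.616,  50.358]), array([-0.444, -0.039,  0.895]), np.float64(1.078)]
dish 900 [[ 523.9 -237.9   91.5]
 [ 557.5 -202.6  107.1]
 [ 585.1 -178.1  115.2]] [ 554.06323101 -208.06850273]Traceback (most recent call last):
  File "<stdin>", line 7, in <module>
    return umr_minimum(a, axis, None, out, keepdims, initial, where)
ValueError: zero-size array to reduction operation minimum which has no identity
```

Run:
```python
from h import *
d=load("top0.npz");e=load("side0.npz")
for f,P in((d,[(186,212),(172,230),(215,215),(210,260)]),(e,[(240,183),(220,165),(250,210),(230,245)])):
    print([(f["frame"][y,x].tolist(),float(f["z_map"][y,x])) for x,y in P])
A=cv2.resize(d["frame"][130:270,90:280],None,fx=2.2,fy=2.2,interpolation=2)
B=cv2.resize(e["frame"][110:250,180:330],None,fx=2.2,fy=2.2,interpolation=2)
cv2.imwrite("pics/c1.png",cv2.cvtColor(np.hstack([A,B]),cv2.COLOR_RGB2BGR))
hw=lambda r,g,b:(r>g*2.0)
for n,ba,bg,bb in(("side0",(205,150,256,200),(205,185,260,232),(300,278,342,316)),("top0",(158,190,208,245),(218,205,262,262),(386,162,428,206))):
    f=load(n+".npz")
    for nm,b,c in(("amber",ba,hw),("green",bg,green)):
        W,px=cloud(f,b,c); W=W[W[:,2]>35]; W0=W[W[:,2]<95]
        print(n,nm,len(W))
        if len(W)>30: print(W.min(0).round(),W.max(0).round(),[x.round(3) for x in flask(W,np.array([-.5,-.1,.83]),np.r_[np.median(W0[:,:2],0),50])])
    W,px=cloud(f,bb,blue)
    print("dish",len(W)); 
    if len(W): print(np.percentile(W,[2,50,98],axis=0).round(1))
```

```text
[([137, 81, 39], 799.8821411132812), ([73, 44, 21], 743.02880859375), ([83, 64, 46], 874.2073974609375), ([190, 148, 105], 855.030029296875)]
[([154, 98, 35], 1013.3640747070312), ([102, 58, 17], 983.2923583984375), ([48, 102, 61], 955.0635375976562), ([161, 130, 88], 960.2199096679688)]
side0 amber 3
side0 green 666
[419.  59.  37.] [515. 111. 144.] [array([485.081,  93.005,  50.922]), array([-0.131,  0.576, -0.807]), np.float64(1.389)]
dish 900
[[ 523.9 -237.9   91.5]
 [ 557.5 -202.6  107.1]
 [ 585.1 -178.1  115.2]]
top0 amber 0
top0 green 812
[431.  63.  57.] [511. 117. 147.] [array([488.007,  91.634,  50.616]), array([-0.548,  0.149,  0.823]), np.float64(0.59)]
dish 1036
[[ 524.8 -241.5   57.4]
 [ 556.8 -212.8  108.1]
 [ 584.1 -178.8  115.7]]
```

View pics/c1.png

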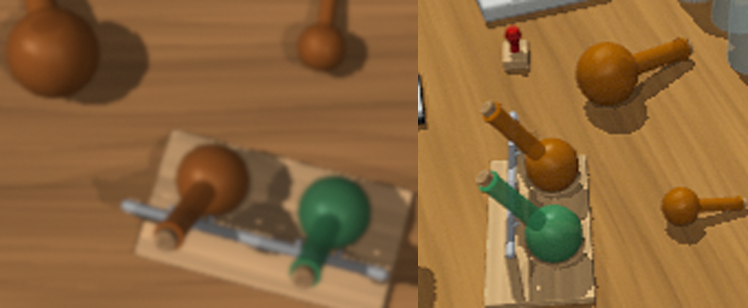

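Run:
```python
from h import *
hi=lambda r,g,b:(r>-1)
def fl(W,c,a):
    q=W-c;t=q@a;rad=np.linalg.norm(q-t[:,None]*a,axis=1)
    return np.minimum(np.abs(np.linalg.norm(q,axis=1)-32),np.where((t>25)&(t<100),np.abs(rad-11),50))
for n,b,bb in(("side0",(205,150,262,235),(300,278,342,316)),("top0",(158,190,262,262),(386,162,428,206))):
    f=load(n+".npz"); W,_=cloud(f,b); W=W[W[:,2]>45]
    def res(p,full=False):
        x,y,th,z=p; c,s=np.cos(th),np.sin(th); X=np.array([c,s,0]);Y=np.array([-s,c,0])
        a=-X*np.sin(np.radians(34))+np.array([0,0,np.cos(np.radians(34))])
        cs=[np.array([x,y,z])+20*X+k*55*Y for k in(1,-1)]
        if full: return cs,a
        return np.minimum(np.minimum(fl(W,cs[0],a),fl(W,cs[1],a)),10)
    s=least_squares(res,[480,145,-.26,50],loss="soft_l1",f_scale=1.5,diff_step=1e-4)
    (ca,cg),a=res(s.x,True); print(n,s.x.round(3),np.median(res(s.x)),"amber ball",ca.round(1),"axis",a.round(3),"neck",(ca+80*a).round(1),"green mid",(cg+41*a).round(1))
    W,_=cloud(f,bb,blue); W=W[W[:,2]>85]
    r=lambda p:np.minimum(np.abs(np.hypot(W[:,0]-p[0],W[:,1]-p[1])-(35-(p[2]-W[:,2])))/1.41,8)
    s=least_squares(r,[555,-210,116],loss="soft_l1",f_scale=1,diff_step=1e-4); print("dish",s.x.round(2),np.median(r(s.x)), W[:,2].max())
```

```text
side0 [ 4.80298e+02  1.50920e+02 -2.65000e-01  4.99340e+01] 1.21090348898176 amber ball [514.  198.8  49.9] axis [-0.54   0.147  0.829] neck [470.8 210.5 116.3] green mid [463.1  98.6  83.9]
dish [ 553.74 -208.27  118.5 ] 0.8613893425237424 116.44884639039302
top0 [ 4.82733e+02  1.49663e+02 -2.69000e-01  5.06080e+01] 0.9885070428576199 amber ball [516.6 197.4  50.6] axis [-0.539  0.149  0.829] neck [473.5 209.3 116.9] green mid [465.3  97.4  84.6]
dish [ 554.94 -209.22  119.39] 0.9322543838592363 117.30423305503858
```

```bash
cat > go.py <<'E'
import sys,numpy as np
from station import telemetry
from scipy.spatial.transform import Rotation as Ro
a=np.array([-.54,.148,.829]);a/=np.linalg.norm(a)
Y=np.array([.264,.964,0]);Y/=np.linalg.norm(Y);X=-a;Y-=X*(X@Y);Y/=np.linalg.norm(Y)
RG=np.c_[X,Y,np.cross(X,Y)]
def delta(T,R):
    s=telemetry.read_state();O=s["orientation"]
    print("t",s["time_s"],"pos",s["tool_pos"].round(1),"F",s["contact_force"].round(2),"open",round(s["opening"],3),"q",s["qpos"].round(1))
    rv=Ro.from_matrix(O.T@R).as_rotvec(degrees=True);d=np.array(T)-s["tool_pos"]
    print("turn",rv.round(2),"shift now",(O.T@d).round(1),"shift after turn",(R.T@d).round(1),"world",d.round(1))
E
python3 - <<'E'
from go import *
G=np.array([472,210,116.6])-16*a
delta(G+110*a,RG)
E
```

```text
t 0.1 pos [259.  512.8 204.7] F [0.74 0.08 0.15] open 1.001 q [56.3 15.8 86.3 -0.  78.  -6.9]
turn [-11.12 -33.94   3.5 ] shift now [  10.4 -184.6  275.1] shift after turn [ 138.7 -235.7  187.2] world [ 162.2 -288.9  -10.2]
```

```bash
python3 -m inch '[[[0,0,0],[-1.85,-5.65,0.6]],[[0,0,0],[-1.85,-5.65,0.6]],[[0,0,0],[-1.85,-5.65,0.6]],[[0,0,0],[-1.85,-5.65,0.6]],[[0,0,0],[-1.85,-5.65,0.6]],[[0,0,0],[-1.85,-5.65,0.6]]]' 0.066 | tail -5
python3 -m inch '[[[0.014,-0.0236,0.0187],[0,0,0]],[[0.014,-0.0236,0.0187],[0,0,0]],[[0.014,-0.0236,0.0187],[0,0,0]],[[0.014,-0.0236,0.0187],[0,0,0]],[[0.014,-0.0236,0.0187],[0,0,0]],[[0.014,-0.0236,0.0187],[0,0,0]],[[0.014,-0.0236,0.0187],[0,0,0]],[[0.014,-0.0236,0.0187],[0,0,0]],[[0.014,-0.0236,0.0187],[0,0,0]]]' | tail -5
python3 - <<'E'
from go import *
G=np.array([472,210,116.6])-16*a
delta(G+110*a,RG)
E
```

```text
time_s: 0.6
tool_pos: [266.6, 512.6, 206.7]
orientation: [[0.561, 0.267, 0.784], [-0.149, 0.964, -0.221], [-0.814, 0.007, 0.58]]
contact_force: [-0.7, -0.5, -0.4]
opening: 0.706
time_s: 1.35
tool_pos: [408.5, 254.6, 190.6]
orientation: [[0.56, 0.234, 0.795], [-0.141, 0.972, -0.187], [-0.816, -0.007, 0.578]]
contact_force: [0.9, -0.0, 0.2]
opening: 0.702
t 1.35 pos [408.5 254.6 190.6] F [ 0.86 -0.05  0.19] open 0.702 q [ 47.5   1.6 117.4 -41.2  50.5  -5.1]
turn [ 1.7   1.25 -0.67] shift now [  8.3 -26.9  18.1] shift after turn [  8.2 -26.2  19.1] world [ 12.8 -30.7   3.9]
```

```bash
python3 -m inch '[[[0.004,-0.0135,0.009],[0.8,0.6,-0.3]],[[0.004,-0.0135,0.009],[0.8,0.6,-0.3]],[[0,0,0],[0,0,0]]]' | tail -1
python3 - <<'E'
from go import *
import cv2
from station import cams
G=np.array([472,210,116.6])-16*a
delta(G+110*a,RG)
from h import *
ims=[]
for n in("side","top"):
    d=cams.snapshot(n)
    s=telemetry.read_state(); t=s["tool_pos"]; O=s["orientation"]
    P=proj(d,np.array([t,t+O[:,0]*91.2,t+O[:,0]*110]))
    f=d["frame"].copy()
    c=P.mean(0).astype(int); x0,y0=np.clip(c[0]-65,0,430),np.clip(c[1]-65,0,290)
    im=cv2.resize(f[y0:y0+130,x0:x0+130],None,fx=3,fy=3,interpolation=2)
    for p in P: cv2.circle(im,tuple(int(v) for v in (p-[x0,y0])*3),3,(255,0,255),1)
    ims.append(im)
cv2.imwrite("pics/c2.png",cv2.cvtColor(np.hstack(ims),cv2.COLOR_RGB2BGR))
E
```

```text
opening: 0.7
t 1.6 pos [420.4 214.9 193.2] F [-0.16 -0.9  -0.47] open 0.7 q [ 41.   -0.4 118.2 -38.4  49.1 -11. ]
turn [-0.17 -0.07  0.43] shift now [-2.   8.9 -0.6] shift after turn [-1.9  8.9 -0.5] world [0.9 9.  1.3]
```

View pics/c2.png

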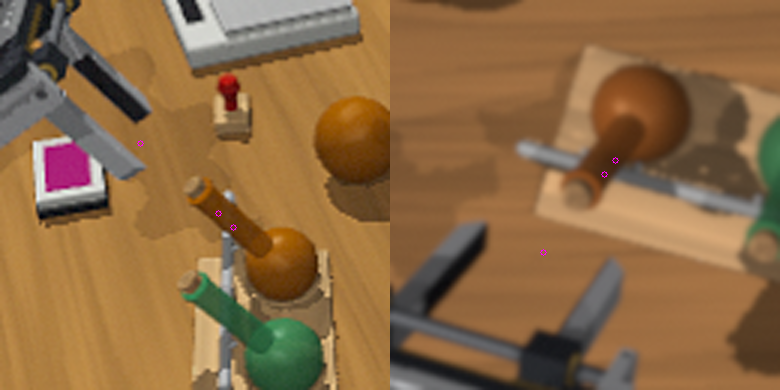

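The crop shows the open fingers up-slope of the amber neck, with the green neck well clear. The predicted axis points (side crop 218,213 and 233,227) sit on the neck, slightly towards green, which matches the 9 mm lateral offset still to take out.

```bash
python3 -m inch '[[[-0.001,0.0045,0],[0,0,0.2]],[[-0.001,0.0045,0],[0,0,0.2]],[[0,0,0],[0,0,0]]]' | tail -1
python3 - <<'E'
from go import *
delta(np.array([472,210,116.6])-16*a,RG)
E
```

```text
opening: 0.703
t 1.95 pos [420.8 229.8 194. ] F [-0.86 -0.05  0.45] open 0.703 q [ 42.3   0.2 117.4 -38.2  49.2 -10.3]
turn [ 0.04 -0.13 -0.31] shift now [110.7  -6.2   2.2] shift after turn [110.7  -5.6   1.9] world [ 59.8 -22.2 -90.7]
```

```bash
python3 -m inch '[[[0,-0.006,0.002],[0,0,0]],[[0,0,0],[0,0,0]],[[0.02,0,0],[0,0,0]],[[0.02,0,0],[0,0,0]],[[0.015,0,0],[0,0,0]],[[0,0,0],[0,0,0]],[[0,0,0],[0,0,0]]]' | tail -1
python3 - <<'E'
from go import *
delta(np.array([472,210,116.6])-16*a,RG)
E
```

```text
opening: 0.702
t 2.5333 pos [450.7 220.4 148.7] F [-0.24 -0.9  -0.17] open 0.702 q [ 37.8   4.3 120.9 -42.5  40.5  -7.9]
turn [ 0.42 -0.09 -0.72] shift now [55.6 -5.1  1.4] shift after turn [55.7 -4.4  1.3] world [ 29.9 -12.8 -45.4]
```

```bash
python3 -m inch '[[[0,-0.004,0.001],[0.4,0,-0.6]],[[0,0,0],[0,0,0]],[[0.015,0,0],[0,0,0]],[[0.015,0,0],[0,0,0]],[[0.012,0,0],[0,0,0]],[[0.008,0,0],[0,0,0]],[[0,0,0],[0,0,0]],[[0,0,0],[0,0,0]]]' | tail -1
python3 - <<'E'
from go import *
delta(np.array([472,210,116.6])-16*a,RG)
E
```

```text
opening: 0.701
t 3.2 pos [479.6 212.2 113.6] F [ 0.07 -0.07 -0.1 ] open 0.701 q [ 34.5   8.6 122.8 -48.8  34.4  -2.5]
turn [-0.15  0.37 -0.59] shift now [ 9.6 -4.2 -4. ] shift after turn [ 9.7 -4.1 -3.9] world [  1.   -4.6 -10.2]
```

```bash
python3 -m inch '[[[0.004,-0.004,-0.004],[0,0,-0.5]],[[0,0,0],[0,0,0]],[[0.005,0,0],[0,0,0]],[[0,0,0],[0,0,0]],[[0,0,0],[0,0,0]]]' | tail -1
python3 - <<'E'
from go import *
delta(np.array([472,210,116.6])-16*a,RG)
import cv2
from station import cams
ims=[]
for n,x0,y0 in(("side",175,110),("top",120,160)):
    f=cams.snapshot(n)["frame"]
    ims.append(cv2.resize(f[y0:y0+130,x0:x0+130],None,fx=3,fy=3,interpolation=2))
cv2.imwrite("pics/c3.png",cv2.cvtColor(np.hstack(ims),cv2.COLOR_RGB2BGR))
E
```

```text
opening: 0.702
t 3.6167 pos [480.4 208.7 105.4] F [0.16 0.87 0.34] open 0.702 q [ 34.3   9.4 123.6 -50.8  33.7  -0.2]
turn [-0.19  0.53 -0.22] shift now [ 2.  -0.9 -0.7] shift after turn [ 2.  -0.9 -0.7] world [ 0.3 -1.  -2.1]
```

View pics/c3.png

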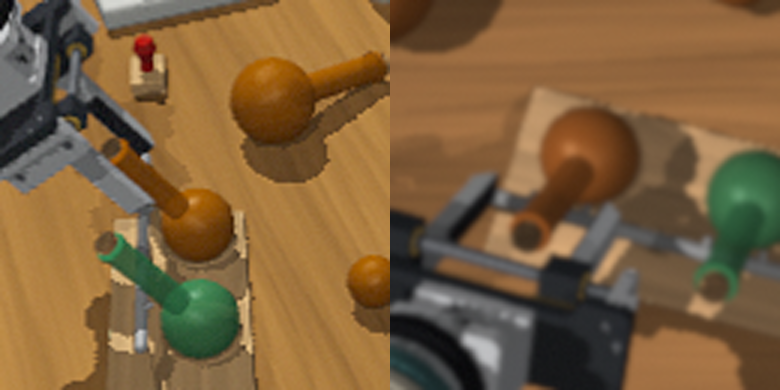

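The neck (side crop 115,150 to 185,215) runs between the two fingers, and green is clear at (110,245). Closing.

```bash
python3 -m inch '[[[0,0,0],[0,0,0]],[[0,0,0],[0,0,0]],[[0,0,0],[0,0,0]],[[0,0,0],[0,0,0]],[[0,0,0],[0,0,0]],[[0,0,0],[0,0,0]],[[0,0,0],[0,0,0]],[[0,0,0],[0,0,0]]]' 0.005 30
python3 - <<'E'
from go import *
delta(np.array([472,210,116.6])-16*a,RG)
print(RG.T@np.array([0,0,1]))
E
```

```text
time_s: 4.38
tool_pos: [480.5, 208.7, 105.8]
orientation: [[0.549, 0.265, 0.793], [-0.146, 0.964, -0.221], [-0.823, 0.005, 0.568]]
contact_force: [-0.3, -1.1, -0.3]
opening: 0.259
t 4.3833 pos [480.5 208.7 105.8] F [-0.25 -1.1  -0.25] open 0.259 q [ 34.3   9.4 123.5 -50.8  33.7  -0.2]
turn [-0.23  0.56 -0.23] shift now [ 2.3 -1.  -1.1] shift after turn [ 2.3 -1.  -1. ] world [ 0.2 -1.  -2.5]
[-8.28691370e-01 -9.28256763e-05  5.59705820e-01]
```

```bash
python3 -m inch '[[[0,0,0],[0,0,0]],[[0,0,0],[0,0,0]]]' | tail -2
python3 - <<'E'
import cv2,numpy as np
from station import cams
ims=[]
for n,x0,y0 in(("side",190,130),("top",135,180)):
    f=cams.snapshot(n)["frame"]
    ims.append(cv2.resize(f[y0:y0+80,x0:x0+80],None,fx=5,fy=5,interpolation=2))
cv2.imwrite("pics/c4.png",cv2.cvtColor(np.hstack(ims),cv2.COLOR_RGB2BGR))
E
```

```text
contact_force: [0.8, 0.2, -0.7]
opening: 0.253
```

View pics/c4.png

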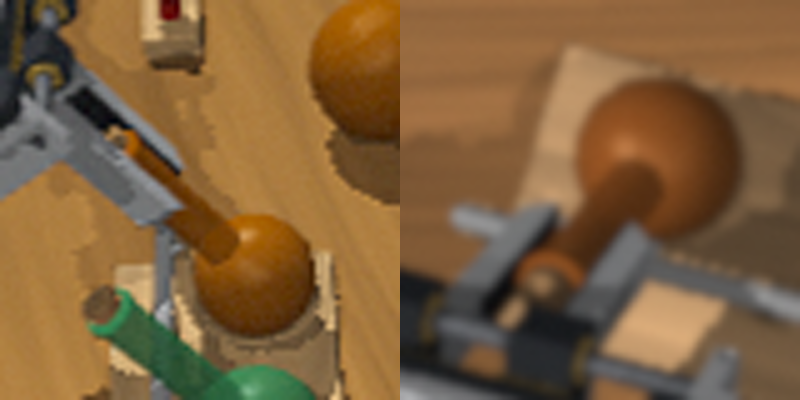

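The fingers straddle the neck (side crop 155,170; top crop 570,240). The gap is still shrinking slowly, so I'll let them finish.

```bash
for i in 1 2; do python3 -m inch '[[[0,0,0],[0,0,0]],[[0,0,0],[0,0,0]],[[0,0,0],[0,0,0]]]' | tail -1;done; python3 -m inch '[[[0,0,0],[0,0,0]],[[0,0,0],[0,0,0]],[[0,0,0],[0,0,0]]]' 0 45| tail -1; python3 -c "
from station import telemetry as t
s=t.read_state();print(s['tool_pos'],s['contact_force'],s['ft_torque'])"
```

```text
opening: 0.256
opening: 0.255
opening: 0.249
[480.47886636 208.63534157 105.85162372] [-0.2136667  -0.18820197  0.18636713] [ 0.01833505  0.27204684 -0.00794406]
```

```bash
python3 -m inch '[[[-0.0042,0,0.0028],[0,0,0]],[[-0.0083,0,0.0057],[0,0,0]],[[-0.0083,0,0.0057],[0,0,0]],[[-0.0083,0,0.0057],[0,0,0]],[[-0.0083,0,0.0057],[0,0,0]],[[-0.0083,0,0.0057],[0,0,0]],[[-0.0083,0,0.0057],[0,0,0]],[[-0.0083,0,0.0057],[0,0,0]],[[-0.0083,0,0.0057],[0,0,0]],[[0,0,0],[0,0,0]]]' 
python3 -m inch '[[[-0.0124,0,0.0085],[0,0,0]],[[-0.0124,0,0.0085],[0,0,0]],[[-0.0124,0,0.0085],[0,0,0]],[[-0.0124,0,0.0085],[0,0,0]],[[-0.0124,0,0.0085],[0,0,0]],[[-0.0124,0,0.0085],[0,0,0]],[[-0.0124,0,0.0085],[0,0,0]],[[0,0,0],[0,0,0]],[[0,0,0],[0,0,0]]]'
python3 - <<'E'
import cv2,numpy as np
from station import cams
ims=[]
for n,x0,y0 in(("side",170,70),("top",110,160)):
    f=cams.snapshot(n); np.savez(n+"1.npz",**f); f=f["frame"]
    ims.append(cv2.resize(f[y0:y0+160,x0:x0+160],None,fx=2.5,fy=2.5,interpolation=2))
cv2.imwrite("pics/c5.png",cv2.cvtColor(np.hstack(ims),cv2.COLOR_RGB2BGR))
E
```

```text
time_s: 6.23
tool_pos: [473.5, 206.1, 187.7]
orientation: [[0.531, 0.268, 0.804], [-0.15, 0.963, -0.222], [-0.834, -0.003, 0.552]]
contact_force: [0.6, 0.1, -2.0]
opening: 0.248
time_s: 6.98
tool_pos: [466.6, 202.5, 285.8]
orientation: [[0.51, 0.272, 0.816], [-0.157, 0.962, -0.222], [-0.845, -0.015, 0.534]]
contact_force: [0.8, 0.9, -3.1]
opening: 0.254
```

View pics/c5.png

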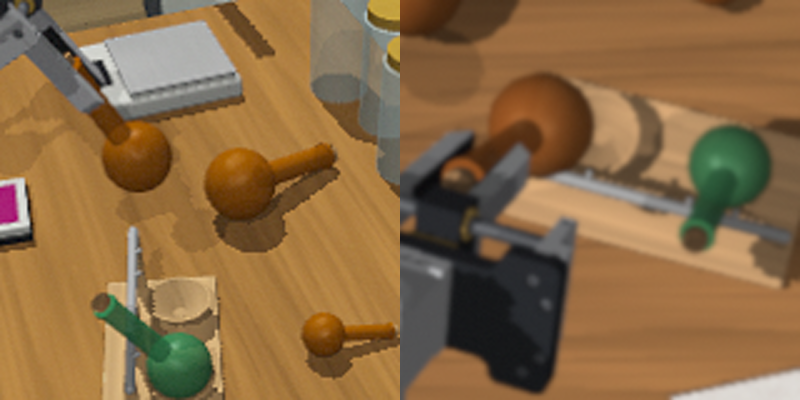

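The amber flask is lifted and held (side crop ball 137,155); green still rests at (178,365). Now I'll measure the flask in the tool frame and plan the transfer.

```bash
cat >> h.py <<'E'
def inhand(d,s,zmin=0):
    O,t=s["orientation"],s["tool_pos"]
    e=t+O[:,0]*66; p=proj(d,e)[0].astype(int)
    W,_=cloud(d,(max(p[0]-60,0),max(p[1]-60,0),min(p[0]+60,559),min(p[1]+60,419))); W=W[W[:,2]>zmin]
    L=(W-t)@O; L=L[(L[:,0]>3)&(L[:,0]<105)&(np.hypot(L[:,1],L[:,2])<45)]
    def r(p):
        a=np.array([-1,p[3],p[4]]);a/=np.linalg.norm(a); q=L-p[:3]; tt=q@a
        rad=np.linalg.norm(q-tt[:,None]*a,axis=1)
        return np.minimum(np.minimum(np.abs(np.linalg.norm(q,axis=1)-32),np.where(tt>28,np.abs(rad-11),50)),8)
    f=least_squares(r,[66,0,0,0,0],loss="soft_l1",f_scale=1.5,diff_step=1e-3,x_scale=[10,10,10,.1,.1])
    return f.x,np.median(r(f.x)),len(L)
E
python3 - <<'E'
from go import *
from h import *
s=telemetry.read_state()
for n in("side1","top1"):
    x,m,k=inhand(load(n+".npz"),s); print(n,x.round(3),m,k,"axis world",(s["orientation"]@(np.r_[-1,x[3:]]/np.linalg.norm(np.r_[-1,x[3:]]))).round(3))
# down pose with yaw so that jaws stay roughly
Y=s["orientation"][:,1].copy()
for yaw in(0,-20,-40):
    th=np.radians(yaw); Yd=Ro.from_euler('z',yaw,degrees=True).apply([.27,.963,0]); X=np.array([0,0,-1.])
    print(yaw);delta([554.5,-208.8,290],np.c_[X,Yd,np.cross(X,Yd)])
E
```

```text
side1 [ 6.4768e+01 -1.9200e-01 -1.1563e+01  2.1000e-02  1.2300e-01] 0.7076509807227023 738 axis world [-0.401  0.149  0.904]
top1 [ 6.6501e+01 -1.5170e+00 -9.9290e+00  1.8000e-02  1.0100e-01] 0.4536104268030634 1260 axis world [-0.42   0.152  0.895]
0
t 7.0833 pos [466.6 202.4 285.3] F [-0.24 -0.01 -3.22] open 0.253 q [ 34.   -2.6 105.2 -28.9  59.3 -29.5]
turn [ 0.16 32.25  0.89] shift now [ 105.6 -371.9  165.4] shift after turn [  -4.7 -372.3  195.6] world [  87.9 -411.2    4.7]
-20
t 7.0833 pos [466.6 202.4 285.3] F [-0.24 -0.01 -3.22] open 0.253 q [ 34.   -2.6 105.2 -28.9  59.3 -29.5]
turn [19.62 32.08 -4.75] shift now [ 105.6 -371.9  165.4] shift after turn [  -4.7 -282.9  311.2] world [  87.9 -411.2    4.7]
-40
t 7.0833 pos [466.6 202.4 285.3] F [-0.24 -0.01 -3.22] open 0.253 q [ 34.   -2.6 105.2 -28.9  59.3 -29.5]
turn [ 39.08  31.23 -10.4 ] shift now [ 105.6 -371.9  165.4] shift after turn [  -4.7 -159.4  389.2] world [  87.9 -411.2    4.7]
```

```bash
cat >> go.py <<'E'
def upright(at,ball,C,hz,yaw=0):
    """target TCP and R so flask axis (tool coords at) is vertical, ball centre over C=(x,y) and at height hz"""
    at=np.array(at)/np.linalg.norm(at); O=telemetry.read_state()["orientation"]
    w=O@at; z=np.array([0,0,1.]); v=np.cross(w,z); ang=np.arctan2(np.linalg.norm(v),w[2])
    R=Ro.from_euler('z',yaw,degrees=True).as_matrix()@Ro.from_rotvec(v/np.linalg.norm(v)*ang).as_matrix()@O
    T=np.array([C[0],C[1],hz])-R@np.array(ball); print("lean",np.degrees(ang).round(2)); delta(T,R)
E
python3 - <<'E'
from go import *
upright([-1,.019,.112],[66,-1,-10.5],[554.5,-208.8],230)
E
```

```text
lean 25.94
t 7.0833 pos [466.6 202.4 285.3] F [-0.24 -0.01 -3.22] open 0.253 q [ 34.   -2.6 105.2 -28.9  59.3 -29.5]
turn [ 0.7  25.86  1.86] shift now [ 101.5 -372.3  171.6] shift after turn [   3.8 -371.7  200.4] world [  90.8 -412.3   11.5]
```

```bash
python3 -m inch '[[[0,0,0],[0.15,5.2,0.35]],[[0,0,0],[0.15,5.2,0.35]],[[0,0,0],[0.15,5.2,0.35]],[[0,0,0],[0.15,5.2,0.35]],[[0,0,0],[0.15,5,0.35]],[[0,0,0],[0,0,0]]]' | tail -1
python3 -m inch '[[[0,-0.0116,0.0062],[0,0,0]],[[0,-0.0232,0.0125],[0,0,0]],[[0,-0.0232,0.0125],[0,0,0]],[[0,-0.0232,0.0125],[0,0,0]],[[0,-0.0232,0.0125],[0,0,0]],[[0,-0.0232,0.0125],[0,0,0]],[[0,-0.0232,0.0125],[0,0,0]],[[0,-0.0232,0.0125],[0,0,0]],[[0,0,0],[0,0,0]]]' | tail -1
python3 - <<'E'
from go import *
upright([-1,.019,.112],[66,-1,-10.5],[554.5,-208.8],230)
E
```

```text
opening: 0.256
opening: 0.253
lean 2.64
t 8.3333 pos [ 4.977e+02 -4.000e-01  2.690e+02] F [ 0.53 -0.08 -1.17] open 0.253 q [ -7.    4.8  91.5  -1.4  79.4 -81.4]
turn [ 0.16 -1.94  1.79] shift now [ -16.6 -186.5  114.8] shift after turn [ -18.5 -185.6  115.9] world [  59.7 -209.5   27.8]
```

```bash
python3 -m inch '[[[-0.002,-0.0116,0.0072],[0,-0.4,0.3]],[[-0.002,-0.0232,0.0144],[0,-0.4,0.3]],[[-0.002,-0.0232,0.0144],[0,-0.4,0.3]],[[-0.002,-0.0232,0.0144],[0,-0.4,0.3]],[[-0.002,-0.0232,0.0144],[0,-0.4,0.3]],[[-0.002,-0.0232,0.0144],[0,0,0]],[[-0.002,-0.0232,0.0144],[0,0,0]],[[-0.002,-0.0162,0.0100],[0,0,0]],[[0,0,0],[0,0,0]],[[0,0,0],[0,0,0]]]' | tail -1
python3 - <<'E'
from go import *
from h import *
from station import cams
upright([-1,.019,.112],[66,-1,-10.5],[554.5,-208.8],200)
for n in("side","top"):
    d=cams.snapshot(n); np.savez(n+"2.npz",**d);s=telemetry.read_state()
    x,m,k=inhand(d,s,135); O=s["orientation"]; print(n,x.round(3),m,k,"axis world",(O@(np.r_[-1,x[3:]]/np.linalg.norm(np.r_[-1,x[3:]]))).round(3),"ball",(s["tool_pos"]+O@x[:3]).round(1))
E
```

```text
opening: 0.254
lean 1.17
t 9.1667 pos [ 543.2 -189.6  282.4] F [-0.06  0.59 -3.18] open 0.254 q [ -27.    10.5   82.9    1.3   80.9 -101.9]
turn [ 0.1  -0.59  1.01] shift now [ 17.5 -15.8  17.4] shift after turn [ 17.4 -16.1  17.2] world [ 14.2 -20.2 -15.7]
side [ 6.7667e+01 -1.0400e+00 -3.7060e+00  1.9000e-02  1.7000e-02] 0.4258893186013246 1140 axis world [-0.076  0.04   0.996] ball [ 545.8 -191.2  214.6]
top [ 6.8124e+01 -2.8660e+00 -2.7830e+00  3.7000e-02  2.0000e-02] 0.48542029455258273 917 axis world [-0.069  0.055  0.996] ball [ 546.3 -192.5  214.6]
```

Run:
```python
from go import *
upright([-1,.028,.018],[67.9,-2,-3.2],[554.5,-208.8],200)
```

```text
lean 5.0
t 9.2667 pos [ 543.  -188.7  282.6] F [ 1.07 -0.15 -3.42] open 0.249 q [ -27.    10.5   82.9    1.3   81.  -102. ]
turn [0.16 4.77 1.51] shift now [ 16.4 -16.3  16.7] shift after turn [ 14.5 -16.7  18.1] world [ 13.4 -20.5 -14.7]
```

```bash
python3 -m inch '[[[0,0,0],[0,2.4,0.8]],[[0,0,0],[0,2.4,0.7]],[[0,0,0],[0,0,0]],[[0.001,-0.0055,0.006],[0,0,0]],[[0.001,-0.0055,0.006],[0,0,0]],[[0.001,-0.0055,0.006],[0,0,0]],[[0,0,0],[0,0,0]],[[0,0,0],[0,0,0]],[[0,0,0],[0,0,0]]]' - 60 | tail -1
python3 - <<'E'
from go import *
from h import *
from station import cams
ps=[]
for n in("side","top"):
    d=cams.snapshot(n); s=telemetry.read_state()
    x,m,k=inhand(d,s,140); O=s["orientation"]; A=O@(np.r_[-1,x[3:]]/np.linalg.norm(np.r_[-1,x[3:]])); print(n,x.round(3),m,k,"axis world",A.round(3),"ball",(s["tool_pos"]+O@x[:3]).round(1)); ps.append(x)
x=np.mean(ps,0); upright(np.r_[-1,x[3:]],x[:3],[554.5,-208.8],150)
E
```

```text
opening: 0.251
side [ 6.818e+01 -8.250e-01 -1.204e+00  1.800e-02 -6.000e-03] 0.4468208053202467 1132 axis world [-0.023 -0.004  1.   ] ball [ 554.6 -200.9  210.4]
top [ 6.7687e+01 -2.1830e+00  2.0300e-01  3.0000e-02 -3.0000e-03] 0.4946068532547301 1079 axis world [-0.017  0.007  1.   ] ball [ 555.6 -202.5  211. ]
lean 1.14
t 10.1167 pos [ 554.5 -201.8  278.7] F [-0.14 -0.04 -2.69] open 0.247 q [ -27.9   15.    77.2    1.7   87.3 -103.4]
turn [ 0.03  1.13 -0.19] shift now [60.6 -8.5  1.7] shift after turn [60.5 -8.3  2.9] world [  0.8  -7.3 -60.7]
```

```bash
python3 -m inch '[[[0,-0.004,0.0014],[0,1.1,0]],[[0,-0.004,0.0014],[0,0,0]],[[0,0,0],[0,0,0]],[[0.01,0,0],[0,0,0]],[[0.01,0,0],[0,0,0]],[[0.01,0,0],[0,0,0]],[[0.01,0,0],[0,0,0]],[[0,0,0],[0,0,0]],[[0,0,0],[0,0,0]],[[0,0,0],[0,0,0]]]' | tail -1
python3 - <<'E'
from go import *
from h import *
from station import cams
ps=[]
for n in("side","top"):
    d=cams.snapshot(n); s=telemetry.read_state()
    x,m,k=inhand(d,s,125); O=s["orientation"]; A=O@(np.r_[-1,x[3:]]/np.linalg.norm(np.r_[-1,x[3:]])); print(n,x.round(3),m,k,"axis world",A.round(3),"ball",(s["tool_pos"]+O@x[:3]).round(1)); ps.append(x)
x=np.mean(ps,0); upright(np.r_[-1,x[3:]],x[:3],[554.5,-208.8],150)
E
```

```text
opening: 0.245
side [ 6.8554e+01 -9.4800e-01 -1.8770e+00  2.0000e-02 -4.0000e-03] 0.44677226239469725 998 axis world [ 0.002 -0.009  1.   ] ball [ 551.7 -207.5  164.2]
top [ 6.811e+01 -2.070e+00 -6.380e-01  3.500e-02 -5.000e-03] 0.49122808161019016 942 axis world [0.004 0.006 1.   ] ball [ 552.9 -209.1  165. ]
lean 0.19
t 11.05 pos [ 554.1 -209.3  233.1] F [-0.12 -0.09 -3.03] open 0.245 q [ -28.4   16.9   80.7    1.5   83.2 -104. ]
turn [-0.   -0.18 -0.05] shift now [14.8 -0.2  2. ] shift after turn [14.8 -0.2  1.9] world [  1.8  -0.3 -14.8]
```

```bash
python3 -m inch '[[[0.003,0,0.002],[0,0,0]],[[0,0,0],[0,0,0]],[[0.006,0,0],[0,0,0]],[[0.006,0,0],[0,0,0]],[[0.006,0,0],[0,0,0]],[[0,0,0],[0,0,0]],[[0,0,0],[0,0,0]],[[0,0,0],[0,0,0]]]'
python3 - <<'E'
from go import *
from h import *
from station import cams
ps=[]
for n,D in(("side",[553.74,-208.27]),("top",[554.94,-209.22])):
    d=cams.snapshot(n); s=telemetry.read_state()
    x,m,k=inhand(d,s,122); O=s["orientation"]; A=O@(np.r_[-1,x[3:]]/np.linalg.norm(np.r_[-1,x[3:]])); b=s["tool_pos"]+O@x[:3];print(n,k,"axis world",A.round(3),"ball",b.round(1),"to dish",(D-b[:2]).round(1),"tool",(O.T@np.r_[D-b[:2],0]).round(1),s["contact_force"])
E
```

```text
time_s: 11.72
tool_pos: [557.0, -209.5, 211.2]
orientation: [[0.002, 0.252, 0.968], [0.028, 0.967, -0.252], [-1.0, 0.028, -0.005]]
contact_force: [-0.9, -0.2, -2.6]
opening: 0.251
side 926 axis world [-0.001 -0.009  1.   ] ball [ 555.5 -208.1  142.9] to dish [-1.7 -0.2] tool [-0.  -0.6 -1.6] [-0.26810576 -0.74460713 -2.47582402]
top 881 axis world [-0.008 -0.002  1.   ] ball [ 556.7 -209.5  143.6] to dish [-1.7  0.3] tool [ 0.  -0.2 -1.8] [ 0.85805788  0.69836703 -2.6284714 ]
```

```bash
python3 -m inch '[[[0.001,0,-0.0016],[0,0,0]],[[0,0,0],[0,0,0]],[[0.0015,0,0],[0,0,0]],[[0.0015,0,0],[0,0,0]],[[0.0015,0,0],[0,0,0]],[[0,0,0],[0,0,0]],[[0,0,0],[0,0,0]]]' | sed -n '2p;4p'
python3 -c "
from go import *
for i in range(1): s=telemetry.read_state();print(s['tool_pos'],s['contact_force'],s['ft_torque'])"
```

```text
tool_pos: [556.0, -209.3, 206.4]
contact_force: [-0.0, 0.3, -2.6]
[ 555.99780243 -209.31080699  206.43848341] [-0.00796383  0.25814767 -2.63791883] [ 0.01702095  0.06829392 -0.00755202]
```

```bash
python3 -m inch '[[[0.001,0,-0.001],[0,0,0]],[[0,0,0],[0,0,0]],[[0.001,0,0],[0,0,0]],[[0,0,0],[0,0,0]]]' | sed -n '2p;4p'
python3 -m inch '[[[0.001,0,0],[0,0,0]],[[0,0,0],[0,0,0]]]' | sed -n '2p;4p'
python3 -m inch '[[[0.0007,0,0],[0,0,0]],[[0,0,0],[0,0,0]]]' | sed -n '2p;4p'
```

```text
tool_pos: [554.9, -209.0, 204.2]
contact_force: [0.0, -0.2, -2.4]
tool_pos: [555.0, -209.0, 203.1]
contact_force: [0.2, 0.3, -3.0]
tool_pos: [555.0, -208.9, 202.3]
contact_force: [-1.2, 0.6, -2.6]
```

```bash
for i in 1; do python3 -m inch '[[[0.001,0,0],[0,0,0]],[[0,0,0],[0,0,0]]]' | sed -n '2p;4p'; python3 -m inch '[[[0.0007,0,0],[0,0,0]],[[0,0,0],[0,0,0]]]' | sed -n '2p;4p'; python3 -m inch '[[[0.0007,0,0],[0,0,0]],[[0,0,0],[0,0,0]]]' | sed -n '2p;4p'; done
```

```text
tool_pos: [555.0, -208.9, 201.3]
contact_force: [-0.7, 0.5, -4.3]
tool_pos: [555.0, -208.9, 200.5]
contact_force: [0.6, -0.6, -2.2]
tool_pos: [555.1, -208.9, 199.7]
contact_force: [0.6, -0.5, -2.0]
```

```bash
python3 -m inch '[[[0.0007,0,0],[0,0,0]],[[0,0,0],[0,0,0]]]' | sed -n '2p;4p'; python3 -m inch '[[[0.0005,0,0],[0,0,0]],[[0,0,0],[0,0,0]]]' | sed -n '2p;4p'; python3 -m inch '[[[0.0,0,0],[0,0,0]],[[0,0,0],[0,0,0]]]' | sed -n '2p;4p'
```

```text
tool_pos: [555.1, -208.9, 198.9]
contact_force: [-0.5, -1.0, -2.1]
tool_pos: [555.1, -208.9, 198.4]
contact_force: [-0.5, 0.5, -2.0]
tool_pos: [555.1, -208.9, 198.4]
contact_force: [-0.1, -0.3, -2.6]
```

```bash
python3 -m inch '[[[0.0006,0,0],[0,0,0]],[[0,0,0],[0,0,0]]]' | sed -n '2p;4p'; python3 -m inch '[[[0.0006,0,0],[0,0,0]],[[0,0,0],[0,0,0]]]' | sed -n '2p;4p'; python3 -m inch '[[[0.0006,0,0],[0,0,0]],[[0,0,0],[0,0,0]]]' | sed -n '2p;4p'
```

```text
tool_pos: [555.3, -209.0, 198.1]
contact_force: [0.2, -1.3, -3.0]
tool_pos: [555.6, -209.1, 197.9]
contact_force: [-0.2, 0.7, -2.0]
tool_pos: [555.7, -209.3, 197.8]
contact_force: [0.2, -0.4, -2.1]
```

```bash
cat > chk.py <<'E'
from go import *
from h import *
from station import cams
F=[];M=[]
for n,D in(("side",[553.74,-208.27]),("top",[554.94,-209.22]))*3:
    d=cams.snapshot(n); s=telemetry.read_state(); F.append(s["contact_force"]);M.append(s["ft_torque"])
    if len(F)>2: continue
    x,m,k=inhand(d,s,122); O=s["orientation"]; A=O@(np.r_[-1,x[3:]]/np.linalg.norm(np.r_[-1,x[3:]])); b=s["tool_pos"]+O@x[:3];print(n,k,"tool",x.round(3),"axis world",A.round(3),"ball",b.round(1),"to dish",(D-b[:2]).round(1))
print(s["time_s"],s["tool_pos"].round(1),"F",np.mean(F,0).round(2),"M",np.mean(M,0).round(3),"open",s["opening"])
E
python3 chk.py
```

```text
side 857 tool [ 6.8194e+01 -9.7700e-01 -2.0130e+00  1.5000e-02 -4.0000e-03] axis world [-0.007 -0.01   1.   ] ball [ 554.  -207.9  129.6] to dish [-0.2 -0.3]
top 831 tool [ 6.7717e+01 -1.7330e+00 -3.1300e-01  1.3000e-02 -1.1000e-02] axis world [-0.014 -0.01   1.   ] ball [ 555.4 -209.1  130. ] to dish [-0.5 -0.1]
14.8667 [ 555.8 -209.3  197.7] F [-0.33 -0.23 -0.41] M [0.013 0.023 0.016] open 0.24544534018056005
```

```bash
python3 -m inch '[[[0.0005,0,-0.0004],[0,0,0]],[[0,0,0],[0,0,0]],[[0,0,0],[0,0,0]]]' | sed -n '2p;4p';python3 chk.py
```

```text
tool_pos: [555.6, -209.3, 197.7]
contact_force: [-0.3, 0.3, -0.8]
side 855 tool [ 6.8277e+01 -9.8200e-01 -1.9540e+00  2.2000e-02 -5.0000e-03] axis world [-0.007 -0.003  1.   ] ball [ 554.  -208.   129.4] to dish [-0.3 -0.3]
top 832 tool [ 6.768e+01 -1.853e+00 -3.750e-01  1.200e-02 -1.200e-02] axis world [-0.016 -0.01   1.   ] ball [ 555.4 -209.3  130. ] to dish [-0.4  0. ]
15.4167 [ 555.7 -209.3  197.7] F [-0.62  0.11 -0.1 ] M [ 0.016  0.041 -0.004] open 0.24558720532188813
```

Centred within 0.5 mm and upright within 1°, and the wrist load has gone from -2.7 to about -0.1 N, so the dish carries the flask. Releasing gently.

```bash
python3 -m inch '[[[0,0,0],[0,0,0]],[[0,0,0],[0,0,0]]]' - 5 | tail -1
python3 -m inch '[[[0,0,0],[0,0,0]],[[0,0,0],[0,0,0]]]' 0.028 | tail -1
python3 -m inch '[[[0,0,0],[0,0,0]],[[0,0,0],[0,0,0]],[[0,0,0],[0,0,0]],[[0,0,0],[0,0,0]],[[0,0,0],[0,0,0]]]' 0.055
python3 - <<'E'
from h import *
from station import cams
ims=[]
for n,x0,y0 in(("side",240,190),("top",330,110)):
    f=cams.snapshot(n)["frame"]
    ims.append(cv2.resize(f[y0:y0+150,x0:x0+150],None,fx=2.6,fy=2.6,interpolation=2))
cv2.imwrite("pics/c6.png",cv2.cvtColor(np.hstack(ims),cv2.COLOR_RGB2BGR))
E
python3 chk.py
```

```text
opening: 0.273
opening: 0.299
time_s: 16.17
tool_pos: [556.3, -209.4, 198.1]
orientation: [[0.009, 0.252, 0.968], [0.025, 0.967, -0.252], [-1.0, 0.026, 0.003]]
contact_force: [-0.4, 0.1, -0.1]
opening: 0.579
side 768 tool [ 6.8675e+01 -1.1770e+00 -2.8500e+00  1.5000e-02  4.0000e-03] axis world [-0.001 -0.011  1.   ] ball [ 553.8 -208.1  129.4] to dish [-0.1 -0.2]
top 796 tool [ 6.8081e+01 -2.1720e+00 -8.9500e-01  1.7000e-02 -1.5000e-02] axis world [-0.019 -0.004  1.   ] ball [ 555.4 -209.5  129.9] to dish [-0.5  0.3]
16.5667 [ 556.2 -209.3  198. ] F [-0.15  0.12  0.21] M [ 0.002 -0.012 -0.006] open 0.5858434377869162
```

View pics/c6.png

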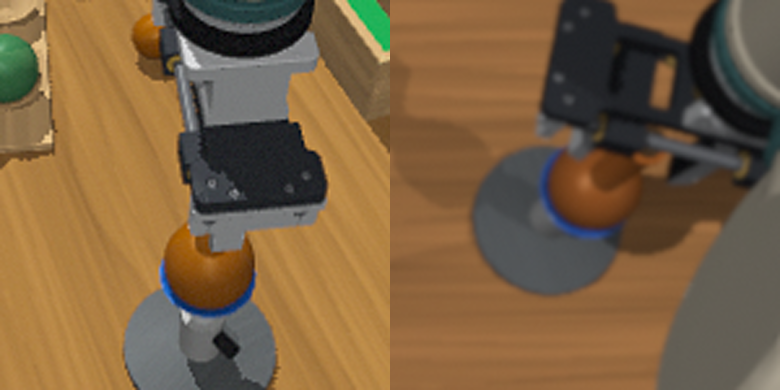

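The ball sits in the blue rim (side crop 210,268; top crop 595,190), upright with the fingers open. Retreating straight up.

```bash
python3 -m inch '[[[-0.004,0,0],[0,0,0]],[[-0.008,0,0],[0,0,0]],[[-0.01,0,0],[0,0,0]],[[-0.012,0,0],[0,0,0]],[[-0.012,0,0],[0,0,0]],[[-0.012,0,0],[0,0,0]],[[0,0,0],[0,0,0]]]' | sed -n '2p;4p'
python3 -m inch '[[[-0.02,0,0],[0,0,0]],[[-0.02,0,0],[0,0,0]],[[-0.02,0,0],[0,0,0]],[[-0.02,0,0],[0,0,0]],[[-0.01,0,0],[0,0,0]],[[0,0,0],[0,0,0]],[[0,0,0],[0,0,0]],[[0,0,0],[0,0,0]]]' | sed -n '2p;4p'
python3 - <<'E'
from h import *
from station import cams
ims=[]
for n,x0,y0,g in(("side",180,170,(205,185,260,232)),("top",200,100,(218,205,262,262))):
    d=cams.snapshot(n);f=d["frame"]
    W0,_=cloud(load(n+"0.npz"),g,green);W1,_=cloud(d,g,green); print(n,"green shift",(np.median(W1,0)-np.median(W0,0)).round(1))
    W,_=cloud(d,(x0+60,y0,x0+240,y0+180)); q=W[(np.hypot(W[:,0]-555,W[:,1]+209)<40)&(W[:,2]>120)&(W[:,2]<245)]
    def r(p):
        a=np.array([p[3],p[4],1]);a/=np.linalg.norm(a);v=q-p[:3];t=v@a;rad=np.linalg.norm(v-t[:,None]*a,axis=1)
        return np.minimum(np.minimum(abs(np.linalg.norm(v,axis=1)-32),np.where((t>28)&(t<102),abs(rad-11),50)),8)
    s=least_squares(r,[555,-209,130,0,0],loss="soft_l1",diff_step=1e-3,x_scale=[10,10,10,.1,.1]);print(n,len(q),s.x.round(3),np.median(r(s.x)))
    ims.append(cv2.resize(f[y0:y0+180,x0:x0+240],None,fx=1.6,fy=1.6,interpolation=2))
cv2.imwrite("pics/c7.png",cv2.cvtColor(np.hstack(ims),cv2.COLOR_RGB2BGR))
E
```

```text
tool_pos: [556.0, -211.1, 262.7]
contact_force: [-0.1, -0.2, 0.8]
tool_pos: [554.3, -213.0, 358.4]
contact_force: [0.2, -0.1, 0.1]
side green shift [-0.4  0.3 -0. ]
side 1298 [ 553.671 -208.162  129.206    0.       0.   ] 0.556832692990362
top green shift [-0.1 -0.1 -0.2]
top 1197 [ 5.55110e+02 -2.09529e+02  1.29907e+02 -4.00000e-03  7.00000e-03] 0.6788959747322174
```

View pics/c7.png

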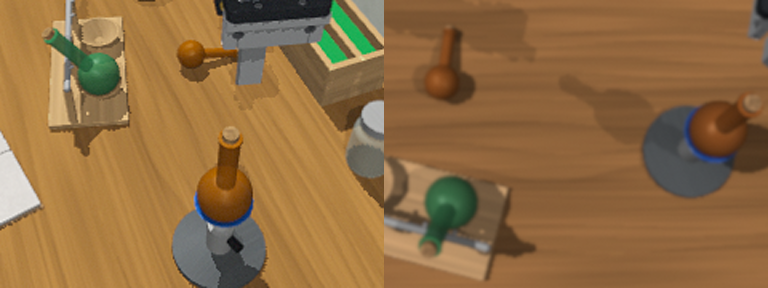

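The amber flask stands upright in the dish (side crop 225,190), the green flask is unmoved, and the gripper is clear.

```bash
python3 -c "
from station import job; print(job.close_job())"
```

```text
the job is handed in; nothing more can be done
None
```

The amber flask now stands upright in the blue dish, released, and I have handed the job in. I gripped it by the neck, lifted it out of the rest and lowered it slowly until the wrist load went from about -2.7 N to about 0. I then opened the fingers and raised the gripper straight up, clear of the flask.

- **Placement:** the last pictures from both cameras put the ball within 1 mm of the dish axis. The lean is under 1 degree.
- **Seating depth:** the ball's centre came out at 129–130 mm. My first estimate of the rim (118–119 mm) would have put it at 133–134 mm. Contact came lower than that estimate, so the rim is more likely at about 115 mm, near the top of the blue readings (115–117 mm).
- **Other things:** the green flask shifted less than 0.5 mm. The loose things on the counter were not measured, but the arm stayed well clear of them.
- **Irregularities:** the flask swung about 6 degrees in the grip during the lift, and I corrected that before lowering it. The gripper read 23–24 mm on the 22 mm neck, which I did not explain, but the hold was secure.

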